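# Press the depth gauge home in its foam insert

### The arm

A 6-joint arm with a two-finger parallel gripper is mounted at the origin on the work surface. World frame = base frame: x ahead of the robot, y to its left, z up, the work surface at z = 0. Lengths are in mm, angles in degrees, forces in N, time in s.
With the tool pointing down it reaches from about 350 to 850 mm from the base axis. Payload 8.1 kg.
Tool frame: the origin (TCP) lies on the centre line of the jaws, within the pads' length; the fingertips stand 19 mm ahead of it and the grasp point (between the pads) is the TCP; z points along the fingers, y is the line along which they close (so a half turn about z gives the same grasp; the last joint's range is limited). The gripper opens to 85 mm and grips with 20 to 120 N. Pads are 22 mm wide; open, the fingers measure 114 mm over their backs; the gripper's body (76 mm by 85 mm) begins 54 mm behind the grasp point. The pads swing forward as they close: fully open they stand 13 mm farther back than shut.
Start: joints at [-4.893, 7.471, 85.268, -0, 87.261, -4.893], TCP at [600.005, 0.022, 250.292] pointing down, gripper open.
Joint ranges: [-169.43, 169.43], [-51.17, 129.36], [1.28, 143.12], [-76.62, 256.62], [0, 156.53], [-152.29, 152.29]. Speed limits (degrees/s): [136.94, 136.94, 159.86, 180, 180, 180].

### API

Orientations are given as [roll, pitch, yaw] about the fixed x, y, z axes, in that order (R = Rz(yaw) Ry(pitch) Rx(roll)).
In Python, from bench import r gives the robot as it stands. The module is installed in compiled form; this text tells all that it offers.
- The arm moves only by the tool servo_tool, never from a script. Its arguments are lists of equal length, an entry for each row: "fingers": the finger opening in m, from 0 to 0.0854; "linear": the shift along the tool's x, y, z in m, a list of three; "rotation": the turn, a rotation vector about the tool's x, y, z in degrees, a list of three. A call has 1 to 10 rows; each row is the pose to reach, as a shift and turn from the pose commanded when the call began, along the tool's axes at that moment; what a row does not reach only later rows make up. A row lasts 1/10 s, in which the tool goes at most 50 mm and 8.59 degrees, less where a joint would pass 70% of its speed; a pose out of reach is approached as far as the arm can. A call with a gripper value outside its range is refused whole. The fingers move at their own pace and stop on an object; "force" is the grip in N (left out, the last holds). Time passes only in rows, so rows that repeat a pose let the fingers close. It gives the time, the measured TCP pose, the force, the opening and the grip force at its end, in the units of the state.
- r.sense(): the state, without advancing time (a new reading comes with each control period).
- r.snapshot(name): name is "scene" or "side" or "wrist"; returns a dict with "frame" (420x560x3 uint8, red, green, blue), "fx", "fy", "cx", "cy" (pixels), "k1" (the pictures are not rectified: a ray, as slopes to the right and down, at radius r is drawn at 1 + k1 r^2 times it, then the intrinsics apply), "camera_from_world" (4x4, takes a point from world to camera coordinates). Camera axes: x right, y up, looking along -z (the intrinsics and any distortion apply to the point x, -y, -z); pixel columns grow to the right and rows downward; lengths in mm; the calibration is good to about 2 mm. A picture is of the moment at which its call begins. There is no depth.
- r.hand_in(): hands the job in; it is judged then, once.
The state is a dict: "time": time; "joint_pos": joint angles; "qd": joint speeds; "joint_efforts": joint torques, N m; "tool_pos": TCP position; "tcp_rot": TCP orientation; "ft_force": force on the tool from outside, world axes, zero at the start; "wrist_torque": the same for the moment, N m; "finger_gap": finger opening in mm; "grip_force": force on a finger pad.
Only numpy, scipy, OpenCV 4.12 (cv2) and the standard library are available. Lean on these libraries where they do the work, as an engineer would, in place of code of your own. Each camera call takes 0.05 s, during which the arm holds its last target. There are 200 camera calls.

### The job

Put the blue T-shaped depth gauge away: lay it the right way up in the T-shaped cutout of the foam tray, without dropping it, and press it down until it is fully home, with its steel crossbar flush with the foam. Let go of it, and leave the try square and the white bowl where they are.

Things in the scene. Friction and masses are not known exactly. Their poses are not given: they have to be found in the camera images.
- gauge: T-shaped depth gauge, 220 g, flat on the table. Blue stem along x: x -45 to 35 mm, 28 wide (y), 40 high, display on top. Steel crossbar at its +x end: x 35 to 55, y -45 to 45, 20 high. Origin: underside, on the stem's centre line, near the centre of mass: grip the stem across (along y) there, by its top 15 mm only (20 mm of it stands above the foam when home). z up.
- cutout (a point): T cutout in dark foam in a fixed tray (156 x 250, 40 mm high). Point: at the foam's top, where the gauge's origin belongs; axes as the gauge's (crossbar at +x). Outline: the gauge's plus 8 mm all round. Yellow bed 12 mm down; it bears the gauge's weight; pushed with 6 to 12 N it sinks 8 mm to a hard stop, 20 mm below the foam's top, and stays. The L cutout beside it (-y) is not for the gauge.
- square: A try square, L-shaped from above, loose on the table, to be left alone: dark wooden stock 95 x 22 mm, 18 mm high, along x, and a flat steel blade 20 mm wide, 5 mm thick, from the stock's +x end out to y = 70 mm. Origin: underside, middle of the stock.
- bowl: A white ceramic bowl, 100 mm across the rim, 55 mm high, loose on the table, to be left alone. Origin: centre of its underside.

How it is judged (in metres and radians):
At the end, for the whole second after the job is handed in: The gauge lies display up in the T cutout (origin within 15 mm and direction within 14 degrees of the cutout's, tilt under 6 degrees), pressed home (underside 16.5 mm or more below the foam's surface), at rest and released; square and bowl within 30 mm of their starts (horizontal distance between gauge and cutout below 0.015 m and z of gauge in the frame of cutout below -0.0165 m and angle between gauge's own z axis and vertical below 0.1 rad and angle between the x axis of gauge and the x axis of cutout, either way round below 0.25 rad and linear speed of gauge below 0.02 m/s and contact force between the fingers and gauge below 0.1 N and distance of each of square, bowl from where it was at the start of the episode below 0.03 m); the robot touches nothing.
It fails at once if the square was shifted by more than 30 mm (distance of square from where it was at the start of the episode above 0.03 m).
It fails at once if the bowl was shifted by more than 30 mm (distance of bowl from where it was at the start of the episode above 0.03 m).
It fails at once if the gauge was dropped: it fell freely, touching nothing, faster than 0.7 m/s (a drop of about 25 mm) (contact force between gauge and anything else below 0.01 N and linear speed of gauge above 0.7 m/s).
It also fails if it takes over 35 s, if anything falls off the work surface, if the arm or the gripper's body presses on something with over 40 N, if the wrist force passes 120 N, or if a joint passes its speed limit or range.

## Working session

There is one attempt and no reset: what is moved stays moved. The work goes in short steps, Python scripts to look and compute and a tool call to move; the robot and the scene stay as the last step left them, time stands still between calls to the robot, and variables do not carry over. Pictures are saved under pics/ and viewed, at most 12 in all, crops included, and the job is handed in when it is done.

Besides the shell and the picture viewer there is one more tool, called after ">>>" by a JSON object that holds its "op" and its "data", one argument or row to a line. servo_tool: Moves the arm, as the interface text tells. Its arguments: {"type":"object","properties":{"fingers":{"type":"array","items":{"type":"number"}},"linear":{"type":"array","items":{"type":"array","items":{"type":"number"}}},"rotation":{"type":"array","items":{"type":"array","items":{"type":"number"}}},"force":{"type":"number"}},"required":["fingers","linear","rotation"]}

```bash
mkdir -p pics; cat > h.py <<'E'
import numpy as np, cv2
from bench import r
def ray(s,u,v):
    K=np.array([[s["fx"],0,s["cx"]],[0,s["fy"],s["cy"]],[0,0,1.]])
    # radial model, k1 only
    p=cv2.undistortPoints(np.array([[[u,v]]],float),K,np.array([s["k1"],0,0,0.]))[0,0]
    M=np.array(s["camera_from_world"]);R=M[:3,:3];t=M[:3,3]
    return -R.T@t, R.T@np.array([p[0],-p[1],-1])
def onplane(s,u,v,z):
    o,d=ray(s,u,v); return o+d*(z-o[2])/d[2]
E
python3 - <<'E'
from h import *
ims=[]
for n in("scene","side","wrist"):
    s=r.snapshot(n); np.save(f"pics/{n}0.npy",s,allow_pickle=True); cv2.imwrite(f"pics/{n}0.png",s["frame"][:,:,::-1])
    o,d=ray(s,s["cx"],s["cy"]); print(n,o,d)
print(r.sense())
E
```

```text
scene [1219.89651074  262.29982131  957.80097488] [-0.57385479 -0.29327688 -0.76464328]
side [ 456.82380982 -767.72052326  633.30249539] [ 0.09535841  0.74539599 -0.65976631]
wrist [598.99367602  67.15746227 374.59441254] [-0.00202603 -0.2672416  -0.96362743]
{'time': 0.15, 'joint_pos': array([-4.89096748e+00,  7.50722830e+00,  8.53146356e+01, -4.07734909e-04,
        8.72630226e+01, -4.89253140e+00]), 'qd': array([-0.00292225, -0.06604813, -0.1571811 , -0.03375322,  0.01206142,
        0.00371342]), 'joint_efforts': array([ 1.01583330e-03, -5.70061326e+01, -5.01160097e+01, -1.39109225e-04,
        9.69119486e-03, -7.10949371e-05]), 'tool_pos': array([5.99597185e+02, 7.62529198e-02, 2.49466907e+02]), 'tcp_rot': array([-1.79915388e+02, -6.83396034e-03,  9.00015786e+01]), 'ft_force': array([-0.17635454,  0.52580445,  0.44867528]), 'wrist_torque': array([0.02103774, 0.00373114, 0.02655956]), 'grip_force': 0.0, 'finger_gap': 85.10008619375995}
```

View pics/scene0.png

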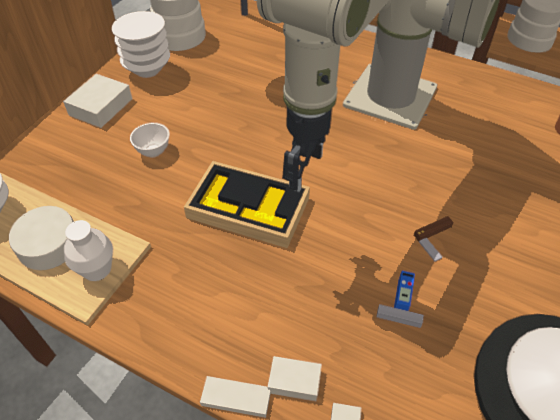

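View pics/side0.png

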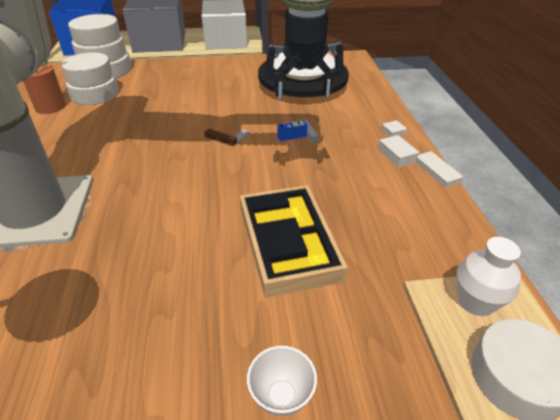

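View pics/wrist0.png

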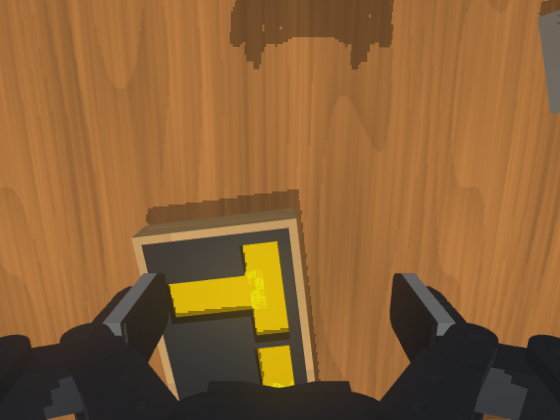

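```bash
python3 - <<'E'
from h import *
for n,box in(("scene",(350,250,80,90)),("side",(260,110,70,40))):
    s=np.load(f"pics/{n}0.npy",allow_pickle=True).item()
    f=s["frame"]; hsv=cv2.cvtColor(f,cv2.COLOR_RGB2HSV)
    m=cv2.inRange(hsv,(100,120,40),(130,255,255)); x,y,w,h=box
    k=np.zeros_like(m);k[y:y+h,x:x+w]=m[y:y+h,x:x+w]
    v,u=np.nonzero(k); print(n,u.mean(),v.mean(),len(u),onplane(s,u.mean(),v.mean(),30))
    x,y,w,h=box; cv2.imwrite(f"pics/{n}_g.png",cv2.resize(f[y:y+h,x:x+w,::-1],None,fx=7 if n=="side" else 5,fy=7 if n=="side" else 5))
    m=cv2.inRange(hsv,(22,180,120),(35,255,255))
    c=[c for c in cv2.findContours(m,0,2)[0] if cv2.contourArea(c)>100]
    for q in c:
        a=cv2.approxPolyDP(q,2,True)[:,0]
        print([(tuple(p),onplane(s,*p.astype(float),28)[:2].round(0).tolist()) for p in a])
E
```

```text
scene 403.7780898876405 290.13483146067415 356 [617.86548421 239.11613885  30.        ]
[((np.int32(240), np.int32(215)), [598.0, -156.0]), ((np.int32(282), np.int32(227)), [585.0, -56.0]), ((np.int32(285), np.int32(219)), [562.0, -60.0]), ((np.int32(276), np.int32(217)), [566.0, -81.0]), ((np.int32(274), np.int32(211)), [552.0, -93.0]), ((np.int32(284), np.int32(190)), [485.0, -101.0]), ((np.int32(269), np.int32(187)), [493.0, -137.0]), ((np.int32(256), np.int32(211)), [571.0, -129.0]), ((np.int32(244), np.int32(208)), [576.0, -158.0])]
[((np.int32(216), np.int32(175)), [517.0, -269.0]), ((np.int32(200), np.int32(203)), [609.0, -256.0]), ((np.int32(234), np.int32(213)), [599.0, -171.0]), ((np.int32(237), np.int32(206)), [578.0, -175.0]), ((np.int32(217), np.int32(199)), [581.0, -227.0]), ((np.int32(227), np.int32(178)), [513.0, -241.0])]
side 291.3661616161616 131.29040404040404 396 [613.2424399 217.8970129  30.       ]
[((np.int32(317), np.int32(234)), [609.0, -174.0]), ((np.int32(302), np.int32(235)), [579.0, -174.0]), ((np.int32(308), np.int32(250)), [583.0, -215.0]), ((np.int32(306), np.int32(257)), [577.0, -233.0]), ((np.int32(272), np.int32(263)), [511.0, -240.0]), ((np.int32(274), np.int32(272)), [512.0, -262.0]), ((np.int32(328), np.int32(262)), [616.0, -250.0])]
[((np.int32(313), np.int32(224)), [606.0, -145.0]), ((np.int32(301), np.int32(196)), [596.0, -53.0]), ((np.int32(288), np.int32(198)), [566.0, -56.0]), ((np.int32(288), np.int32(208)), [562.0, -89.0]), ((np.int32(255), np.int32(213)), [490.0, -97.0]), ((np.int32(257), np.int32(222)), [492.0, -125.0]), ((np.int32(295), np.int32(217)), [573.0, -119.0]), ((np.int32(299), np.int32(226)), [577.0, -147.0])]
```

>>> {"op": "servo_tool", "data": {
  "fingers": [0.085,0.085,0.085,0.085,0.085],
  "linear": [
    [-0.05,-0.02,0],
    [-0.1,-0.04,0],
    [-0.14,-0.05,0],
    [-0.14,-0.05,0],
    [-0.14,-0.05,0]
  ],
  "rotation": [
    [0,0,0],
    [0,0,0],
    [0,0,0],
    [0,0,0],
    [0,0,0]
  ]
}}

```text
time: 0.65
tool_pos: [549.6, -141.0, 250.0]
tcp_rot: [-180.0, -0.0, 89.8]
ft_force: [-0.1, 0.5, -1.0]
finger_gap: 85.0
grip_force: 0.0
```

```bash
python3 - <<'E'
from h import *
s=r.snapshot("wrist"); np.save("pics/w1.npy",s,allow_pickle=True)
f=s["frame"].copy(); hsv=cv2.cvtColor(f,cv2.COLOR_RGB2HSV)
o,d=ray(s,s["cx"],s["cy"]);print(o,d,r.sense()["tool_pos"])
m=cv2.inRange(hsv,(22,180,100),(35,255,255)); m=cv2.morphologyEx(m,cv2.MORPH_CLOSE,np.ones((7,7)))
for q in cv2.findContours(m,0,2)[0]:
    if cv2.contourArea(q)<500: continue
    for p in cv2.approxPolyDP(q,4,True)[:,0]:
        print(p,onplane(s,*p.astype(float),28)[:2].round(1)); cv2.circle(f,tuple(map(int,p)),3,(255,0,0),1)
    print()
cv2.imwrite("pics/w1.png",f[:,:,::-1])
E
```

```text
[549.04444573 -73.93145204 375.32358555] [-0.00148417 -0.26692416 -0.96371639] [ 549.92619833 -139.92967453  250.06667084]
[342 213] [ 609.1 -168.5]
[306 216] [ 574.7 -171.3]
[311 274] [ 580.6 -231.7]
[239 283] [ 508.2 -241.3]
[243 308] [ 511.3 -269.6]
[348 296] [ 619.  -256.4]

[332  85] [595.8 -51.9]
[294  90] [562.4 -56.1]
[296 125] [564.4 -86.3]
[210 137] [486.4 -96.5]
[218 182] [ 491.8 -138. ]
[302 172] [ 570.3 -128.9]
[307 204] [ 575.4 -159.5]
[341 200] [ 607.6 -155.7]
```

View pics/w1.png

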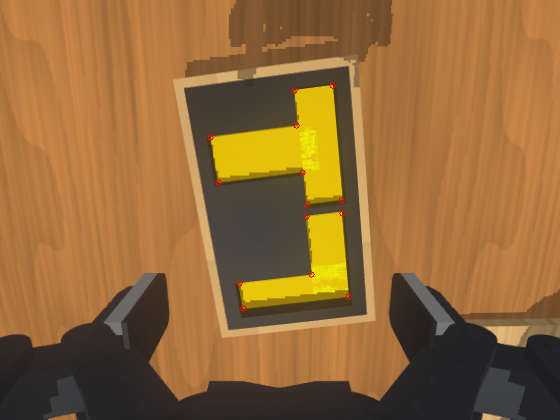

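>>> {"op": "servo_tool", "data": {
  "fingers": [0.085,0.085,0.085,0.085,0.085,0.085,0.085,0.085,0.085,0.085],
  "linear": [
    [0.048,0.01,0],
    [0.096,0.02,0],
    [0.144,0.03,0],
    [0.192,0.04,0],
    [0.24,0.05,0],
    [0.288,0.06,0],
    [0.32,0.06,0],
    [0.34,0.06,0],
    [0.34,0.06,0],
    [0.34,0.06,0]
  ],
  "rotation": [
    [0,0,0],
    [0,0,0],
    [0,0,0],
    [0,0,0],
    [0,0,0],
    [0,0,0],
    [0,0,0],
    [0,0,0],
    [0,0,0],
    [0,0,0]
  ]
}}

```text
time: 1.7
tool_pos: [609.4, 201.6, 249.9]
tcp_rot: [-180.0, 0.0, 90.2]
ft_force: [-1.3, -0.6, 0.4]
finger_gap: 85.3
grip_force: 0.0
```

```bash
python3 - <<'E'
from h import *
s=r.snapshot("wrist"); np.save("pics/w2.npy",s,allow_pickle=True)
f=s["frame"].copy(); hsv=cv2.cvtColor(f,cv2.COLOR_RGB2HSV)
o,d=ray(s,s["cx"],s["cy"]);print(o,d,r.sense()["tool_pos"],r.sense()["tcp_rot"])
m=cv2.inRange(hsv,(100,120,40),(130,255,255)); m=cv2.morphologyEx(m,cv2.MORPH_CLOSE,np.ones((15,15)))
for q in cv2.findContours(m,0,2)[0]:
    if cv2.contourArea(q)<300: continue
    b=cv2.minAreaRect(q);print(b)
    for p in cv2.boxPoints(b): print(p,onplane(s,*p.astype(float),40)[:2].round(1)); cv2.circle(f,tuple(map(int,p)),3,(255,0,0),1)
cv2.imwrite("pics/w2.png",f[:,:,::-1])
E
```

```text
[608.54239912 268.75051307 375.10745012] [-2.39770675e-04 -2.67720280e-01 -9.63496650e-01] [609.63845708 200.55610746 249.984348  ] [-1.79971902e+02  2.35614664e-02  9.00816493e+01]
((288.96038818359375, 142.2886962890625), (32.987648010253906, 90.60852813720703), 79.3803482055664)
[241.39246 134.42644] [575.7 248.6]
[330.44907 117.72832] [653.1 262.9]
[336.52832 150.15096] [659.4 235.1]
[247.47171 166.84908] [580.5 220.1]
```

View pics/w2.png

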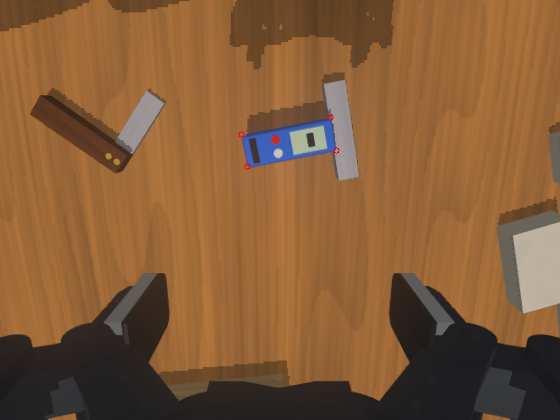

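>>> {"op": "servo_tool", "data": {
  "fingers": [0.085,0.085,0.085,0.085,0.085,0.085,0.085,0.085,0.085,0.085],
  "linear": [
    [0.004,0.001,0.01],
    [0.008,0.002,0.02],
    [0.012,0.004,0.03],
    [0.017,0.005,0.04],
    [0.021,0.006,0.05],
    [0.025,0.008,0.06],
    [0.03,0.009,0.07],
    [0.034,0.01,0.08],
    [0.038,0.012,0.09],
    [0.042,0.0127,0.1]
  ],
  "rotation": [
    [0,0,8],
    [0,0,16],
    [0,0,24],
    [0,0,32],
    [0,0,40],
    [0,0,48],
    [0,0,56],
    [0,0,64],
    [0,0,72],
    [0,0,79.5]
  ]
}}

```text
time: 2.75
tool_pos: [623.0, 240.8, 150.0]
tcp_rot: [180.0, -0.0, 10.1]
ft_force: [0.3, -0.3, -1.2]
finger_gap: 85.1
grip_force: 0.0
```

>>> {"op": "servo_tool", "data": {
  "fingers": [0.085,0.085],
  "linear": [
    [0,0,0],
    [0,0,0]
  ],
  "rotation": [
    [0,0,0],
    [0,0,0]
  ]
}}

```text
time: 2.95
tool_pos: [622.7, 241.1, 150.3]
tcp_rot: [180.0, 0.0, 10.7]
ft_force: [0.2, 1.0, -0.6]
finger_gap: 84.9
grip_force: 0.0
```

```bash
python3 - <<'E'
from h import *
s=r.snapshot("wrist"); np.save("pics/w3.npy",s,allow_pickle=True)
f=s["frame"].copy(); hsv=cv2.cvtColor(f,cv2.COLOR_RGB2HSV)
print(r.sense()["tool_pos"],r.sense()["tcp_rot"],r.sense()["joint_pos"])
m=cv2.inRange(hsv,(100,120,40),(130,255,255)); m=cv2.morphologyEx(m,cv2.MORPH_CLOSE,np.ones((25,25)))
for q in cv2.findContours(m,0,2)[0]:
    if cv2.contourArea(q)<300: continue
    b=cv2.minAreaRect(q);print(b)
    for p in cv2.boxPoints(b): print(p,onplane(s,*p.astype(float),40)[:2].round(1))
cv2.imwrite("pics/w3.png",f[:,:,::-1])
E
```

```text
[623.02215893 241.26808324 150.90535718] [ 1.79991549e+02 -2.63632647e-02  1.06664731e+01] [ 1.67797954e+01  2.13292573e+01  7.95792905e+01 -1.14182464e-02
  7.90661391e+01  9.61154875e+01]
((276.0, 220.5), (119.0, 42.0), 90.0)
[255. 161.] [655.8 262. ]
[297. 161.] [660.6 236.2]
[297. 280.] [581.1 220.2]
[255. 280.] [575.8 248.4]
```

View pics/w3.png

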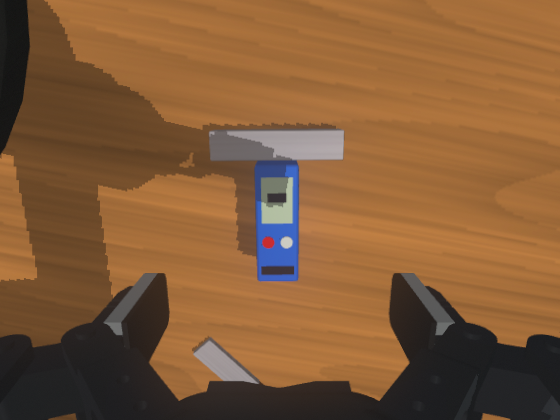

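>>> {"op": "servo_tool", "data": {
  "fingers": [0.085,0.085,0.085,0.085,0.085,0.085,0.085],
  "linear": [
    [0,-0.001,0.03],
    [0,-0.0012,0.06],
    [0,-0.0012,0.08],
    [0,-0.0012,0.095],
    [0,-0.0012,0.103],
    [0,-0.0012,0.107],
    [0,-0.0012,0.107]
  ],
  "rotation": [
    [0,0,0],
    [0,0,0],
    [0,0,0],
    [0,0,0],
    [0,0,0],
    [0,0,0],
    [0,0,0]
  ]
}}

```text
time: 3.7
tool_pos: [622.9, 243.3, 43.8]
tcp_rot: [-180.0, -0.0, 10.5]
ft_force: [-0.1, -0.3, 0.7]
finger_gap: 85.0
grip_force: 0.0
```

>>> {"op": "servo_tool", "data": {
  "fingers": [0.02,0.02,0.02,0.02,0.02,0.02,0.02,0.02,0.02,0.02],
  "linear": [
    [0,0,0],
    [0,0,0],
    [0,0,0],
    [0,0,0],
    [0,0,0],
    [0,0,0],
    [0,0,0],
    [0,0,0],
    [0,0,0],
    [0,0,0]
  ],
  "rotation": [
    [0,0,0],
    [0,0,0],
    [0,0,0],
    [0,0,0],
    [0,0,0],
    [0,0,0],
    [0,0,0],
    [0,0,0],
    [0,0,0],
    [0,0,0]
  ],
  "force": 60
}}

```text
time: 4.7
tool_pos: [623.0, 243.4, 44.1]
tcp_rot: [-180.0, -0.1, 10.5]
ft_force: [-0.4, -0.1, 5.4]
finger_gap: 26.6
grip_force: 60.9
```

>>> {"op": "servo_tool", "data": {
  "fingers": [0.02,0.02,0.02,0.02,0.02,0.02,0.02,0.02],
  "linear": [
    [0,0,-0.005],
    [0,0,-0.015],
    [0,0,-0.035],
    [0,0,-0.06],
    [0,0,-0.085],
    [0,0,-0.1],
    [0,0,-0.11],
    [0,0,-0.11]
  ],
  "rotation": [
    [0,0,0],
    [0,0,0],
    [0,0,0],
    [0,0,0],
    [0,0,0],
    [0,0,0],
    [0,0,0],
    [0,0,0]
  ]
}}

```text
time: 5.5
tool_pos: [623.2, 243.4, 154.9]
tcp_rot: [-180.0, -0.1, 10.5]
ft_force: [-0.2, 0.2, -2.5]
finger_gap: 26.2
grip_force: 60.1
```

```bash
python3 - <<'E'
from h import *
s=r.snapshot("wrist"); t=r.snapshot("side")
q=r.sense();print(q["tool_pos"],q["tcp_rot"],q["ft_force"],q["finger_gap"],q["grip_force"])
a=t["frame"][40:250,200:400]
cv2.imwrite("pics/w4.png",cv2.hconcat([cv2.resize(s["frame"],(400,300)),cv2.resize(a,(286,300))])[:,:,::-1])
E
```

```text
[621.96936515 243.02058767 152.19531761] [1.79990179e+02 8.08742538e-02 1.04965273e+01] [ 0.47376435  0.49920989 -3.46580608] 26.84531801898417 60.10165572166443
```

View pics/w4.png

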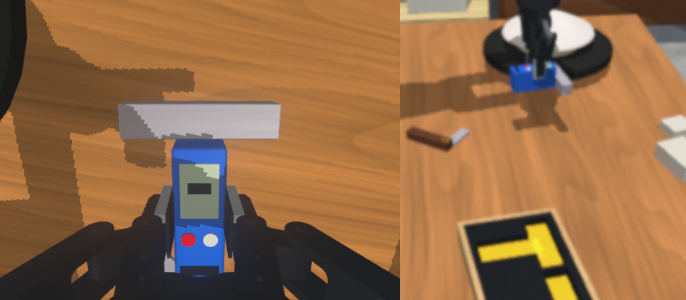

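>>> {"op": "servo_tool", "data": {
  "fingers": [0.02,0.02,0.02,0.02,0.02,0.02,0.02,0.02,0.02,0.02],
  "linear": [
    [-0.007,0.0166,0],
    [-0.022,0.05,0],
    [-0.039,0.09,0],
    [-0.057,0.13,0],
    [-0.075,0.17,0],
    [-0.092,0.21,0],
    [-0.11,0.25,0],
    [-0.127,0.29,0],
    [-0.14,0.32,0],
    [-0.1457,0.3324,0]
  ],
  "rotation": [
    [0,0,0.4],
    [0,0,0.8],
    [0,0,1.2],
    [0,0,1.6],
    [0,0,2],
    [0,0,2.4],
    [0,0,2.8],
    [0,0,3.2],
    [0,0,3.6],
    [0,0,4.1]
  ]
}}

```text
time: 6.6
tool_pos: [538.0, -112.8, 151.6]
tcp_rot: [-180.0, 0.2, 6.2]
ft_force: [0.3, 1.1, -2.4]
finger_gap: 26.4
grip_force: 60.1
```

>>> {"op": "servo_tool", "data": {
  "fingers": [0.02,0.02,0.02],
  "linear": [
    [0,0,0.02],
    [0,0,0.03],
    [0,0,0.03]
  ],
  "rotation": [
    [0,0,0],
    [0,0,0],
    [0,0,0]
  ]
}}

```text
time: 6.9
tool_pos: [537.8, -109.0, 120.2]
tcp_rot: [-179.9, 0.3, 6.4]
ft_force: [0.3, 0.2, -2.5]
finger_gap: 26.3
grip_force: 60.1
```

```bash
python3 - <<'E'
from h import *
s=r.snapshot("wrist"); t=r.snapshot("scene")
for i in range(3):
    q=r.sense();print(q["tool_pos"],q["tcp_rot"],q["ft_force"],q["finger_gap"]); r.snapshot("side")
# gauge top in wrist view: blue stem outline at its top height
a=t["frame"][110:260,170:340]
cv2.imwrite("pics/w5.png",cv2.hconcat([cv2.resize(s["frame"],(420,315)),cv2.resize(a,(357,315),interpolation=cv2.INTER_CUBIC)])[:,:,::-1])
E
```

```text
[ 539.44188932 -109.3097856   122.67332392] [-1.79953887e+02  8.75311084e-02  6.45612757e+00] [ 0.67165066  0.0548076  -1.53942216] 26.954955907262914
[ 540.00890522 -109.4769485   123.41384429] [-1.79989329e+02  1.09575297e-02  6.46294280e+00] [ 0.73383775 -0.32292791 -2.06952042] 26.546206518178273
[ 540.32752941 -109.66486681  123.88259332] [ 1.79988034e+02 -3.98110628e-02  6.45642130e+00] [ 0.35983091  0.78473792 -1.39640302] 26.45179037322458
```

View pics/w5.png

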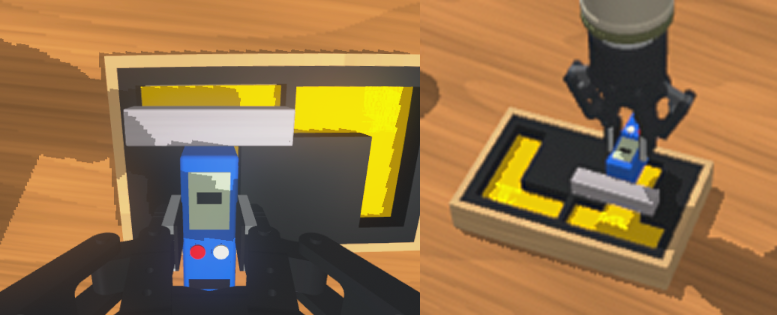

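>>> {"op": "servo_tool", "data": {
  "fingers": [0.02,0.02,0.02,0.02,0.02,0.02,0.02,0.02,0.02],
  "linear": [
    [0,0.0005,0.015],
    [0,0.0005,0.028],
    [0,0.0005,0.034],
    [0,0.0005,0.039],
    [0,0.0005,0.043],
    [0,0.0005,0.046],
    [0,0.0005,0.048],
    [0,0.0005,0.049],
    [0,0.0005,0.049]
  ],
  "rotation": [
    [0,0,0],
    [0,0,0],
    [0,0,0],
    [0,0,0],
    [0,0,0],
    [0,0,0],
    [0,0,0],
    [0,0,0],
    [0,0,0]
  ]
}}

```text
time: 8.05
tool_pos: [540.0, -110.7, 74.4]
tcp_rot: [180.0, -0.0, 6.4]
ft_force: [0.2, 0.8, -1.9]
finger_gap: 26.1
grip_force: 60.1
```

```bash
python3 - <<'E'
from h import *
s=r.snapshot("wrist"); t=r.snapshot("scene")
q=r.sense();print(q["tool_pos"],q["tcp_rot"],q["ft_force"],q["finger_gap"])
a=t["frame"][110:260,170:340]
cv2.imwrite("pics/w6.png",cv2.hconcat([cv2.resize(s["frame"],(420,315)),cv2.resize(a,(357,315),interpolation=cv2.INTER_CUBIC)])[:,:,::-1])
E
```

```text
[ 540.0583256  -110.73244177   74.5781718 ] [ 1.79988251e+02 -2.38019990e-02  6.40227239e+00] [ 0.04954682  0.01003599 -0.99830602] 26.476556821066808
```

View pics/w6.png

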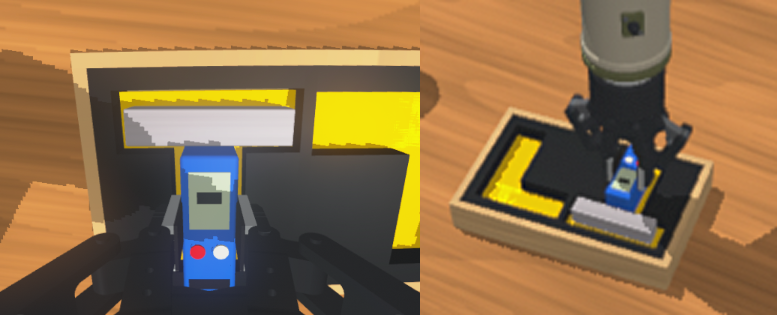

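>>> {"op": "servo_tool", "data": {
  "fingers": [0.02,0.02,0.02,0.02,0.02],
  "linear": [
    [0,0,0.001],
    [0,0,0.002],
    [0,0,0.003],
    [0,0,0.004],
    [0,0,0.004]
  ],
  "rotation": [
    [0,0,0],
    [0,0,0],
    [0,0,0],
    [0,0,0],
    [0,0,0]
  ]
}}

```text
time: 8.65
tool_pos: [540.0, -110.7, 70.9]
tcp_rot: [180.0, -0.0, 6.4]
ft_force: [-3.0, 0.8, 5.3]
finger_gap: 26.3
grip_force: 60.9
```

>>> {"op": "servo_tool", "data": {
  "fingers": [0.02,0.02,0.02,0.02,0.02,0.02],
  "linear": [
    [0,0,0.001],
    [0,0,0.002],
    [0,0,0.003],
    [0,0,0.004],
    [0,0,0.005],
    [0,0,0.005]
  ],
  "rotation": [
    [0,0,0],
    [0,0,0],
    [0,0,0],
    [0,0,0],
    [0,0,0],
    [0,0,0]
  ]
}}

```text
time: 9.25
tool_pos: [540.1, -110.8, 65.9]
tcp_rot: [180.0, -0.0, 6.4]
ft_force: [-2.6, 0.8, 5.1]
finger_gap: 26.3
grip_force: 61.0
```

>>> {"op": "servo_tool", "data": {
  "fingers": [0.02,0.02,0.02,0.02],
  "linear": [
    [0,0,0.001],
    [0,0,0.002],
    [0,0,0.0025],
    [0,0,0.0025]
  ],
  "rotation": [
    [0,0,0],
    [0,0,0],
    [0,0,0],
    [0,0,0]
  ]
}}

```text
time: 9.65
tool_pos: [540.2, -110.8, 64.0]
tcp_rot: [180.0, -0.0, 6.4]
ft_force: [-5.9, 1.8, 10.1]
finger_gap: 26.6
grip_force: 61.7
```

>>> {"op": "servo_tool", "data": {
  "fingers": [0.02,0.02,0.02],
  "linear": [
    [0,0,0.001],
    [0,0,0.0015],
    [0,0,0.0015]
  ],
  "rotation": [
    [0,0,0],
    [0,0,0],
    [0,0,0]
  ]
}}

```text
time: 9.95
tool_pos: [540.4, -110.9, 63.9]
tcp_rot: [180.0, -0.0, 6.4]
ft_force: [-11.5, 2.1, 21.0]
finger_gap: 26.3
grip_force: 63.0
```

```bash
python3 - <<'E'
from h import *
s=r.snapshot("wrist"); t=r.snapshot("scene")
q=r.sense();print(q["tool_pos"],q["tcp_rot"],q["ft_force"],q["wrist_torque"],q["finger_gap"])
a=t["frame"][110:260,170:340]
cv2.imwrite("pics/w7.png",cv2.hconcat([cv2.resize(s["frame"],(420,315)),cv2.resize(a,(357,315),interpolation=cv2.INTER_CUBIC)])[:,:,::-1])
E
```

```text
[ 540.47287412 -110.85775373   63.86299444] [ 1.79969248e+02 -5.02911053e-02  6.41139251e+00] [-10.66241007   3.53119595  22.03852264] [0.53109247 1.86741965 0.09117937] 26.816071827111347
```

View pics/w7.png

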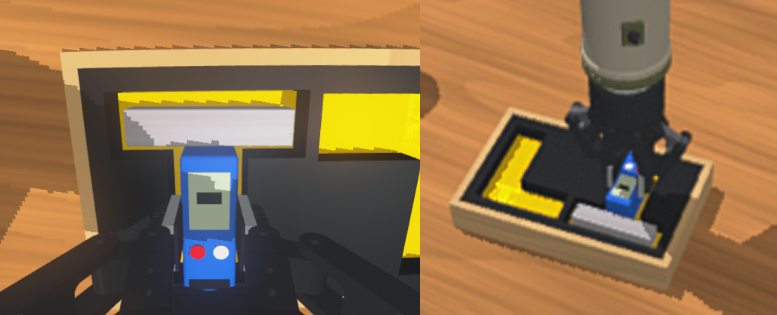

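>>> {"op": "servo_tool", "data": {
  "fingers": [0.02,0.05,0.085,0.085,0.085,0.085,0.085,0.085],
  "linear": [
    [0,0,-0.0015],
    [0,0,-0.0015],
    [0,0,-0.0015],
    [0,0,-0.0015],
    [0,0,-0.0015],
    [0,0,-0.0015],
    [0,0,-0.0015],
    [0,0,-0.0015]
  ],
  "rotation": [
    [0,0,0],
    [0,0,0],
    [0,0,0],
    [0,0,0],
    [0,0,0],
    [0,0,0],
    [0,0,0],
    [0,0,0]
  ]
}}

```text
time: 10.85
tool_pos: [539.8, -110.7, 62.7]
tcp_rot: [-180.0, 0.0, 6.4]
ft_force: [-0.7, -0.1, -0.1]
finger_gap: 85.0
grip_force: 0.0
```

>>> {"op": "servo_tool", "data": {
  "fingers": [0.085,0.085,0.085,0.085,0.085,0.085,0.085,0.085],
  "linear": [
    [0,0,-0.01],
    [0,0,-0.03],
    [0,0,-0.06],
    [-0.01,0,-0.1],
    [-0.03,0,-0.14],
    [-0.04,0,-0.16],
    [-0.04,0,-0.17],
    [-0.04,0,-0.17]
  ],
  "rotation": [
    [0,0,0],
    [0,0,0],
    [0,0,0],
    [0,0,0],
    [0,0,0],
    [0,0,0],
    [0,0,0],
    [0,0,0]
  ]
}}

```text
time: 11.65
tool_pos: [501.2, -115.4, 234.9]
tcp_rot: [179.9, -0.2, 6.4]
ft_force: [0.1, 0.2, 0.7]
finger_gap: 84.8
grip_force: 0.0
```

```bash
python3 - <<'E'
from h import *
s=r.snapshot("wrist"); t=r.snapshot("side")
f=s["frame"]; hsv=cv2.cvtColor(f,cv2.COLOR_RGB2HSV)
m=cv2.inRange(hsv,(100,120,40),(130,255,255)); m=cv2.morphologyEx(m,cv2.MORPH_CLOSE,np.ones((25,25)))
for q in cv2.findContours(m,0,2)[0]:
    if cv2.contourArea(q)<300: continue
    P=[onplane(s,*p.astype(float),60)[:2].round(1) for p in cv2.boxPoints(cv2.minAreaRect(q))]; print(P)
q=r.sense();print(q["tool_pos"],q["ft_force"],q["grip_force"])
a=t["frame"][150:320,200:370]
cv2.imwrite("pics/w8.png",cv2.hconcat([cv2.resize(f,(420,315)),cv2.resize(a,(315,315),interpolation=cv2.INTER_CUBIC)])[:,:,::-1])
E
```

```text
[array([572.6, -94.6]), array([ 575.5, -120.5]), array([ 497.1, -130. ]), array([ 494. , -102.3])]
[ 500.06948578 -114.93715359  231.72293688] [-0.57327969  0.64861464 -0.29082873] 0.0
```

View pics/w8.png

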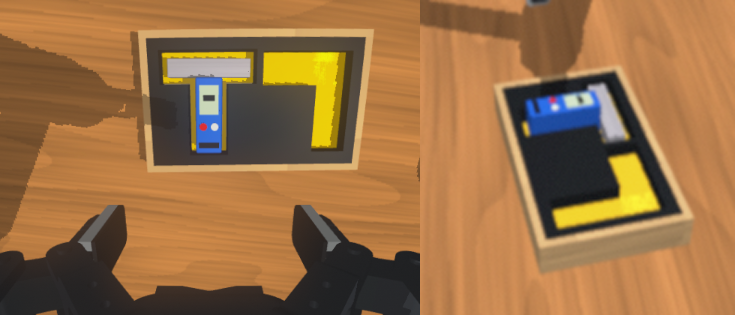

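```bash
python3 -c "
from bench import r
print(r.hand_in())"
```

```text
the job is handed in; nothing more can be done
None
```

The gauge is in the T cutout, display up, pressed down to the hard stop (21 N) and released. Its origin measured within about 1 mm of the cutout's, and the job is handed in; the arm never touched the square or the bowl.

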